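# Clamp a casting mould in the hand press with its removable crank

### The arm

A 6-joint arm with a two-finger parallel gripper is mounted at the origin on a cart in front of the work surface, level with it; the furniture and walls round the work are solid. World frame = base frame: x ahead of the robot, y to its left, z up, the work surface at z = 0. Lengths are in m, angles in degrees, forces in N, time in s.
With the tool pointing down it reaches from about 0.4 to 0.925 m from the base axis. Payload 3.4 kg.
Tool frame: the origin (TCP) lies on the centre line of the jaws, within the pads' length; the fingertips stand 8 mm ahead of it and the grasp point (between the pads) lies 11 mm behind it; z points along the fingers, y is the line along which they close (so a half turn about z gives the same grasp; the last joint's range is limited). The gripper opens to 85 mm and grips with 20 to 120 N. Pads are 22 mm wide; open, the fingers measure 114 mm over their backs; the gripper's body (76 mm by 85 mm) begins 54 mm behind the grasp point. The pads swing forward as they close: fully open they stand 13 mm farther back than shut.
Start: joints at [71.247, 17.578, 86.31, -0, 76.112, -4.211], TCP at [0.144, 0.557, 0.239] pointing down, gripper open.
Joint ranges: [-179.03, 179.03], [-60, 130.46], [8.19, 133.38], [-81.62, 261.62], [5.75, 156.47], [-153.77, 153.77]. Speed limits (degrees/s): [147.25, 147.25, 180, 180, 180, 180].

### API

Orientations are given as [roll, pitch, yaw] about the fixed x, y, z axes, in that order (R = Rz(yaw) Ry(pitch) Rx(roll)).
In Python, from bench import read_state, imaging, order gives the robot as it stands.
- The arm moves only by the tool carry_out, never from a script. Its argument "commands" is a list of rows, each a list of 5 numbers: the shift along the tool's x, y, z in mm, then the turn about the tool's z in degrees, then the opening, from 0 (shut) to 1 (fully open). A call has 1 to 12 rows; each row is the pose to reach, as a shift and turn from the pose commanded when the call began, along the tool's axes at that moment; what a row does not reach only later rows make up. A row lasts 1/12 s, in which the tool goes at most 41.7 mm and 7.16 degrees, less where a joint would pass 70% of its speed; a pose out of reach is approached as far as the arm can. A call with a gripper value outside its range is refused whole. The fingers move at their own pace and stop on an object; the grip force is fixed at half the most. Time passes only in rows, so rows that repeat a pose let the fingers close. It gives the time, the measured TCP pose, the force, the opening and the grip force at its end, in the units of the state.
- read_state(): the state, without advancing time (a new reading comes with each control period).
- imaging.get_image(name): name is "scene" or "top" or "wrist"; returns the picture (400x640x3 uint8, red, green, blue); there is no depth.
- imaging.get_calibration(name): a dict with "mtx" (3x3 intrinsics, pixels), "R" (3x3) and "t" (3): a world point X has camera coordinates R X + t; the wrist camera has in their place "mount" (4x4, takes a point from camera to tool coordinates, whose origin is the TCP and whose axes are the flange's). Camera axes: x right, y down, z forward; pixel columns grow to the right and rows downward; lengths in m; the calibration is good to about 2 mm. A picture is of the moment at which its call begins: read the wrist's pose just before it. get_calibration takes no time and is no camera call.
- order.hand_in(): hands the job in; it is judged then, once.
The state is a dict: "time_s": time; "q": joint angles; "dq": joint speeds; "joint_torque": joint torques, N m; "position": TCP position; "tool_rot": TCP orientation; "contact_force": force on the tool from outside, world axes, zero at the start; "torque": the same for the moment, N m; "opening": finger opening in m; "grip_force": force on a finger pad.
Only numpy, scipy, OpenCV 4.12 (cv2) and the standard library are available. Lean on these libraries where they do the work, as an engineer would, in place of code of your own. Each camera call takes 0.05 s, during which the arm holds its last target. There are 200 camera calls.

### The job

Fit the loose crank fully down onto the square end of the press screw and wind it clockwise, as many turns as it takes, until the press bears on the mould and has squeezed the springs above its foot about half way: firm, but the springs never closed solid. Work the crank without forcing it, leave it sitting on the screw, and do not disturb the mould or the things around the press.

Things in the scene. Friction and masses are not known exactly. Their poses are not given: they have to be found in the camera images.
- crank: Steel ball crank, loose, 0.37 kg, standing balanced on its hub. Origin: centre of the hub's underside, z up. Hub: square block 32 x 32 x 36 mm high, right through it a square hole 17.6 mm wide, sides parallel to x and y. Arm 13 mm thick at z = 21 mm: along +x to the upright handle at 58 mm, along -x to a ball (31 mm) at 44 mm. Pick it by the hub faces that look to +y and -y.
- handle_grip (a point): Middle of the crank's upright handle, a black barrel 21 mm thick and 46 mm tall that spins freely on its pin; it lies at x = 58, z = 60.5 mm in the crank's frame (the barrel spans z = 34.5 to 80.5 mm).
- screw_seat (a point): Point on the axis of the upright press screw, on top of its collar (34 mm wide) on which the crank's hub rests when home; 167 mm above the bench; its axes are the press's. The screw turns but does not rise. Its square end stands 25 mm above this point, 16 mm wide, the top 4 mm tapered to 10 mm, at an angle that is not measured. Clockwise from above lowers the platen 12 mm a turn.
- platen: Dark crossbar of the press that slides on the two columns. Origin: centre of its underside, z up; at the start 61 to 70 mm above the bed on which the mould lies. Winding takes about 4.3 N at the crank handle for the screw's friction, which also holds the platen where it is left.
- pressure_foot: Steel plate 50 x 66 x 8 mm under the platen on disc springs (30 N per mm, felt as 1 N per mm at the crank handle). Origin: centre of its underside, z up: 14 mm below the platen's origin when free, 8 mm when the springs are closed solid. Half way is a 3 mm squeeze, a quarter turn after the foot touches the mould.
- mould: Two-part aluminium mould, 56 x 64 mm and 30.4 mm high, 0.35 kg, lying loose on the press bed. Origin: centre of its underside, 26 mm above the bench.
- press: Dark grey-green hand press bolted to the bench, fixed: base 120 x 150 x 22 mm, two columns left and right of the mould, crosshead 44 x 140 mm with its top at 158 mm (column nuts to 166 mm). Origin: under its middle, on the screw's axis, bench level; front faces its -x.
- phial: Small plastic phial, 33 mm across, 42 mm tall, a bystander; origin under its middle.
- loupe: Black eye loupe, 34 mm across, 26 mm tall, a bystander; origin under its middle.
- beeswax_puck: Round beeswax puck, 43 mm across, 13 mm tall, a bystander; origin under its middle.
Not all that is in view belongs to the job. Several things have the shape of the mould; the one meant has the colours described above.

How it is judged (in metres and radians):
On the way, in this order (a step that is already met when the one before it is completed fails the run):
1. the crank sits fully home on the square end (horizontal distance between crank and screw_seat below 0.003 m and z of crank in the frame of screw_seat below 0.003 m and angle between crank's own z axis and vertical below 0.1 rad), for 0.2 s.
2. wound down with the crank until the foot bears on the mould (all of step 1 and contact force between pressure_foot and mould above 8 N), for 0.1 s.
At the end, for the whole second after the job is handed in: The crank sits fully home on the square end (within 3 mm, upright), the foot bears on the mould with its springs squeezed 1.2 to 4.8 mm of their 6 mm, everything is at rest and the mould is where it was (12 mm) (all of step 1 and z of pressure_foot in the frame of platen between -0.0128 and -0.0092 m and contact force between pressure_foot and mould above 20 N and linear speed of platen below 0.002 m/s and distance of mould from where it was at the start of the episode below 0.012 m); the robot touches nothing.
It fails at once if the springs were closed solid (squeezed more than 5.6 of their 6 mm) (z of pressure_foot in the frame of platen above -0.0084 m).
It fails at once if the crank was forced on the press (150 N at the square) (contact force between crank and press above 150 N).
It fails at once if a bystander was moved more than 30 mm (distance of any of phial, loupe, beeswax_puck from where it was at the start of the episode above 0.03 m).
It also fails if it takes over 64 s, if anything falls off the work surface, if the arm or the gripper's body presses on something with over 40 N, if the wrist force passes 120 N, or if a joint passes its speed limit or range.

## Working session

There is one attempt and no reset: what is moved stays moved. The work goes in short steps, Python scripts to look and compute and a tool call to move; the robot and the scene stay as the last step left them, time stands still between calls to the robot, and variables do not carry over. Pictures are saved under pics/ and viewed, at most 10 in all, crops included, and the job is handed in when it is done.

Besides the shell and the picture viewer there is one more tool, called after "Emit:" by a JSON object that holds its "api" and its "payload". carry_out: Moves the arm, as the interface text tells. Its arguments: {"type":"object","properties":{"commands":{"type":"array","items":{"type":"array","items":{"type":"number"}}}},"required":["commands"]}

```bash
mkdir -p pics; ls
cat > h.py <<'E'
import numpy as np, cv2
from bench import read_state, imaging, order
def save(name,fn):
    im=imaging.get_image(name); cv2.imwrite('pics/'+fn,im[:,:,::-1]); return im
def pose():
    s=read_state(); return s
E
python3 - <<'E'
from h import *
s=read_state(); print(s)
for n in ['scene','top','wrist']:
    c=imaging.get_calibration(n); print(n,{k:np.round(v,4).tolist() for k,v in c.items()})
a=save('scene','s0.png');b=save('top','t0.png')
cv2.imwrite('pics/st.png',np.vstack([a,b])[:,:,::-1][:, :])
E
```

```text
pics
{'time_s': 0.0, 'q': array([ 7.12462230e+01,  1.76226206e+01,  8.63856405e+01, -3.93942255e-04,
        7.61109796e+01, -4.21174980e+00]), 'dq': array([-0.03155559,  0.03747013, -0.10350616,  0.04332711,  0.09733879,
       -0.04034816]), 'joint_torque': array([ 1.44714508e-03, -4.57544482e+01, -2.51921314e+01,  8.44029699e-06,
        1.33953273e-02,  2.57930743e-07]), 'position': array([0.144182  , 0.55590591, 0.2383659 ]), 'tool_rot': array([-1.79881053e+02, -8.37615590e-03,  1.65458059e+02]), 'contact_force': array([ 0.26450093,  0.31176523, -0.11577067]), 'torque': array([ 0.01646506, -0.03017412,  0.04493423]), 'grip_force': 0.0, 'opening': 0.0854347701212992}
scene {'mtx': [[418.4203, 0.0, 314.265], [0.0, 418.4203, 202.6402], [0.0, 0.0, 1.0]], 'R': [[0.7073, -0.7069, -0.0032], [-0.3334, -0.3296, -0.8833], [0.6234, 0.6258, -0.4688]], 't': [-0.2661, 0.3057, 0.7081]}
top {'mtx': [[482.4637, 0.0, 320.8953], [0.0, 482.4637, 202.1453], [0.0, 0.0, 1.0]], 'R': [[-0.0141, -0.9998, 0.0109], [-0.9986, 0.0136, -0.0504], [0.0502, -0.0116, -0.9987]], 't': [0.075, 0.4819, 1.4041]}
wrist {'mtx': [[321.9101, 0.0, 321.8906], [0.0, 321.9101, 196.4607], [0.0, 0.0, 1.0]], 'mount': [[-0.0005, -0.9604, -0.2788, 0.0701], [1.0, -0.0003, -0.0008, 0.0006], [0.0006, -0.2788, 0.9604, -0.1354], [0.0, 0.0, 0.0, 1.0]]}
```

View pics/s0.png

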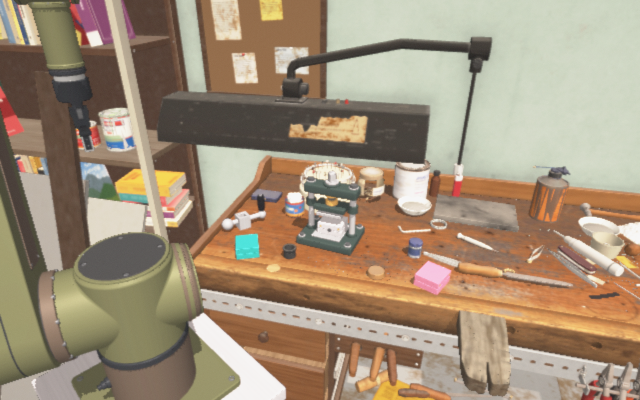

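View pics/t0.png

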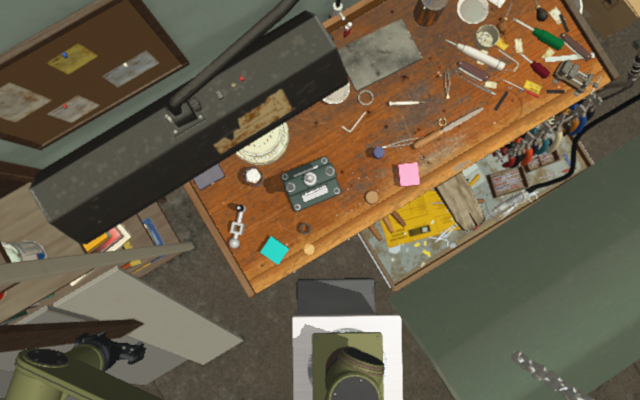

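The scene view shows the crank at (243,218), the press at (333,215) with the aluminium mould at (330,228), and a lamp overhead. Mould look-alikes are the cyan block (247,246) and the pink block (432,277). The top view shows the crank at (237,227), the press at (311,182), the phial at (378,152), the puck at (371,197) and the loupe at (303,228). Next is one close crop of both views.

Run:
```python
from h import *
a=cv2.imread('pics/s0.png')[150:265,210:370];b=cv2.imread('pics/t0.png')[145:265,210:350]
a=cv2.resize(a,(800,575//2*1+0),interpolation=cv2.INTER_CUBIC) if 0 else cv2.resize(a,None,fx=2.5,fy=2.5,interpolation=cv2.INTER_CUBIC)
b=cv2.resize(b,None,fx=2.5*1.14,fy=2.5*1.14,interpolation=cv2.INTER_CUBIC)
h=max(a.shape[0],b.shape[0]); p=lambda x:cv2.copyMakeBorder(x,0,h-x.shape[0],0,0,cv2.BORDER_CONSTANT)
im=np.hstack([p(a),p(b)]);print(im.shape);cv2.imwrite('pics/c1.png',im)
# triangulate lamp corners & features from (scene,top) pixel pairs
C={n:imaging.get_calibration(n) for n in('scene','top')}
P={n:c['mtx']@np.c_[c['R'],c['t']] for n,c in C.items()}
for nm,s,t in [('lampR?',(428,160),(346,84)),('lampR top',(428,107),(315,14)),('lampL?',(160,140),(68,250)),('lampLtop',(172,94),(32,185)),('screw',(334,166),(310,178)),('handle',(261,203),(238,208)),('ball',(228,224),(235,243)),('hub',(243,218),(236,228))]:
    X=cv2.triangulatePoints(P['scene'],P['top'],np.float64(s),np.float64(t))[:,0];X=X[:3]/X[3]
    e=[]
    for n in P:
        u=P[n]@np.r_[X,1];e.append(np.round(u[:2]/u[2],1))
    print(nm,np.round(X,3),e)
```

```text
(342, 799, 3)
lampR? [ 0.788 -0.005  0.178] [array([424.9, 160.3]), array([348. ,  82.6])]
lampR top [0.926 0.081 0.279] [array([429. , 106.9]), array([314.2,  14.5])]
lampL? [0.376 0.72  0.162] [array([152.4, 139.1]), array([ 71.2, 243.7])]
lampLtop [0.508 0.766 0.272] [array([177.7,  94.3]), array([ 29.1, 190.3])]
screw [0.536 0.096 0.207] [array([332.9, 166.1]), array([310.6, 177.4])]
handle [0.468 0.304 0.055] [array([260.5, 203. ]), array([238.2, 207.7])]
ball [0.367 0.319 0.024] [array([228.1, 224. ]), array([234.9, 243.1])]
hub [0.412 0.314 0.026] [array([242.5, 218. ]), array([236.2, 227.7])]
```

View pics/c1.png

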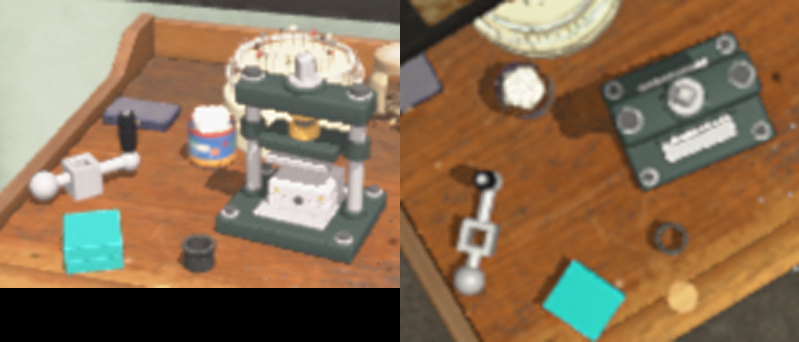

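The crop confirms the loose steel crank: ball at (234,243), hub at (236,228) and handle at (238,208) in the top view. The mould is the aluminium block on the press bed; the cyan and pink blocks only share its shape. Now I'll work out the move to look at the crank from close by.

```bash
cat >> h.py <<'E'
from scipy.spatial.transform import Rotation as Ro
def Rt(s): return Ro.from_euler('xyz',s['tool_rot'],degrees=True).as_matrix()
def go(p,yaw):
    "row (mm, deg) from the present pose to TCP p, tool yaw"
    s=read_state(); d=Rt(s).T@(np.array(p)-s['position'])*1e3
    t=-((yaw-s['tool_rot'][2]+180)%360-180)
    print('row',np.round(d,1),'turn',round(t,1),'| t',round(s['time_s'],2),'pos',np.round(s['position'],4),'yaw',np.round(s['tool_rot'],2),'q6',round(s['q'][5],1),'F',np.round(s['contact_force'],1),'open',round(s['opening'],4))
def wray(s,uv):
    c=imaging.get_calibration('wrist');M=c['mount'];R=Rt(s)
    d=np.linalg.solve(c['mtx'],np.array([uv[0],uv[1],1.]))
    return s['position']+R@M[:3,3], R@M[:3,:3]@d
def wplane(s,uv,z):
    o,d=wray(s,uv); return o+d*(z-o[2])/d[2]
def wproj(s,X):
    c=imaging.get_calibration('wrist');M=c['mount'];R=Rt(s)
    x=M[:3,:3].T@(R.T@(np.array(X)-s['position'])-M[:3,3]); u=c['mtx']@x; return u[:2]/u[2]
E
python3 -c "
from h import *
go([.412,.314,.15],171.5)"
```

```text
row [-320.  -166.8   88.7] turn -6.0 | t 0.1 pos [0.1442 0.556  0.2385] yaw [-1.7989e+02 -1.0000e-02  1.6546e+02] q6 -4.2 F [ 0.1 -0.2 -0.4] open 0.0854
```

Emit:
{"api": "carry_out", "payload": {"commands": [[-160,-83,20,-3,1],[-320,-167,80,-6,1],[-320,-167,89,-6,1],[-320,-167,89,-6,1],[-320,-167,89,-6,1],[-320,-167,89,-6,1],[-320,-167,89,-6,1],[-320,-167,89,-6,1],[-320,-167,89,-6,1],[-320,-167,89,-6,1],[-320,-167,89,-6,1],[-320,-167,89,-6,1]]}}

```text
time_s: 1.1
position: [0.4119, 0.3144, 0.15]
tool_rot: [-180.0, -0.1, 171.4]
contact_force: [-0.6, -0.0, -0.2]
opening: 0.0854
grip_force: 0.0
```

```bash
python3 -c "
from h import *
go([.412,.314,.15],171.5)
save('wrist','w1.png')"
```

```text
row [-0.2 -0.4  0. ] turn -0.1 | t 1.1 pos [0.4119 0.3144 0.15  ] yaw [-1.7998e+02 -8.0000e-02  1.7138e+02] q6 -48.7 F [-0.6 -0.  -0.2] open 0.0854
```

View pics/w1.png

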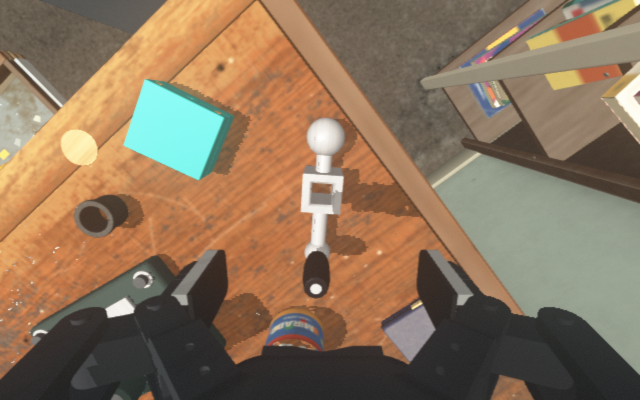

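The wrist picture shows the ball at (325,137), the hub at (322,190) and the handle top at (316,289), with free space for both fingers. I'll measure the hub.

Run:
```python
from h import *
im=cv2.imread('pics/w1.png'); h=cv2.cvtColor(im,cv2.COLOR_BGR2HSV)
m=((h[...,1]<60)&(h[...,2]>120)).astype(np.uint8)*255
m[:,:280]=0;m[:,365:]=0;m[:110]=0;m[260:]=0
cs,hi=cv2.findContours(m,cv2.RETR_CCOMP,cv2.CHAIN_APPROX_NONE)
for c,k in zip(cs,hi[0]):
    if cv2.contourArea(c)>30: print(cv2.boundingRect(c),cv2.contourArea(c),k[3],cv2.minAreaRect(c))
s=read_state()
# ball: centre height 0.021
ys,xs=np.nonzero(m[:160]); cc,r=cv2.minEnclosingCircle(np.c_[xs,ys].astype(np.float32)); print('ball',cc,r)
print('ball w',wplane(s,(325,137),.021),'handle top w',wplane(s,(316,289),.0805),'hole w',wplane(s,(321.5,191),.036))
c=im[120:300,270:370];cv2.imwrite('pics/c2.png',cv2.resize(np.hstack([c,cv2.cvtColor(m,cv2.COLOR_GRAY2BGR)[120:300,270:370]]),None,fx=3.3,fy=3.3,interpolation=cv2.INTER_NEAREST))
```

```text
(301, 118, 44, 140) 3659.0 -1 ((321.96685791015625, 187.93792724609375), (40.7067985534668, 140.58090209960938), 5.599339485168457)
(310, 182, 23, 13) 227.5 0 ((321.18280029296875, 187.80691528320312), (22.09010124206543, 11.875503540039062), 4.763641834259033)
ball (324.5, 139.0) 21.731412887573242
ball w [0.36877132 0.32428713 0.021     ] handle top w [0.46943218 0.30229389 0.0805    ] hole w [0.40927931 0.31532245 0.036     ]
```

View pics/c2.png

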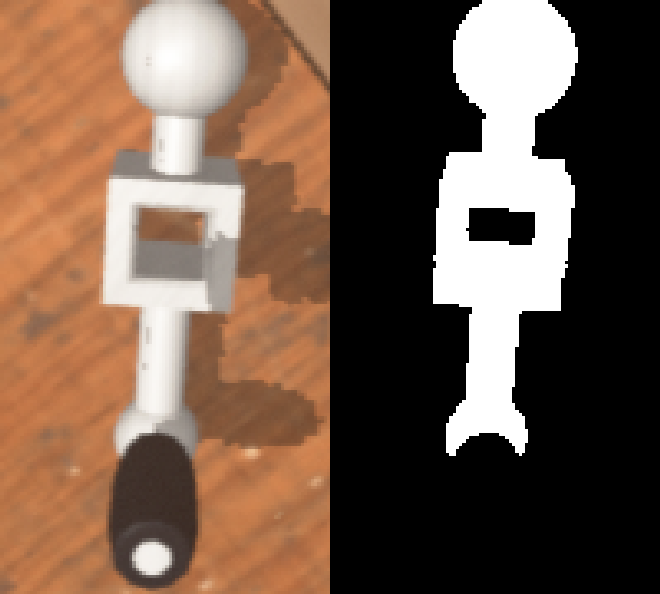

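```bash
python3 -c "
from h import *
go([.412,.3148,.013],167.7)"
```

```text
row [-6.000e-01 -1.000e-01  1.373e+02] turn 3.8 | t 1.15 pos [0.4115 0.315  0.1503] yaw [ 1.8000e+02 -5.0000e-02  1.7147e+02] q6 -48.7 F [-0.4 -0.   0.4] open 0.0855
```

Emit:
{"api": "carry_out", "payload": {"commands": [[0,0,30,3.8,1],[0,0,60,3.8,1],[0,0,90,3.8,1],[0,0,120,3.8,1],[0,0,132,3.8,1],[0,0,137,3.8,1],[0,0,137,3.8,0.6],[0,0,137,3.8,0.4],[0,0,137,3.8,0.2],[0,0,137,3.8,0.2],[0,0,137,3.8,0.2],[0,0,137,3.8,0.2]]}}

```text
time_s: 2.15
position: [0.413, 0.3151, 0.0148]
tool_rot: [179.9, 0.1, 167.7]
contact_force: [-0.9, 0.7, 5.4]
opening: 0.0311
grip_force: 60.4
```

Emit:
{"api": "carry_out", "payload": {"commands": [[0,0,0,0,0.1],[0,0,0,0,0.1],[0,0,0,0,0.1],[0,0,0,0,0.1]]}}

```text
time_s: 2.48
position: [0.413, 0.3151, 0.0148]
tool_rot: [179.9, 0.1, 167.6]
contact_force: [-0.7, 0.1, 4.8]
opening: 0.0312
grip_force: 60.5
```

```bash
python3 -c "
from h import *
print(read_state()['grip_force'])
go([.412,.3148,.013],167.7)"
```

```text
60.451151356101036
row [ 0.9 -0.5  1.8] turn -0.1 | t 2.48 pos [0.413  0.3151 0.0148] yaw [1.7989e+02 1.0000e-01 1.6765e+02] q6 -45.0 F [-0.7  0.1  4.8] open 0.0312
```

Emit:
{"api": "carry_out", "payload": {"commands": [[0,0,-15,0,0.1],[0,0,-50,0,0.1],[0,0,-85,0,0.1],[0,0,-120,0,0.1],[0,0,-155,0,0.1],[0,0,-190,0,0.1],[0,0,-225,0,0.1],[0,0,-245,0,0.1],[0,0,-245,0,0.1],[0,0,-245,0,0.1]]}}

```text
time_s: 3.32
position: [0.4123, 0.3145, 0.2592]
tool_rot: [179.9, 0.1, 167.6]
contact_force: [-0.5, -1.2, -4.7]
opening: 0.0311
grip_force: 60.7
```

```bash
python3 -c "
from h import *
print(read_state()['grip_force'])
go([.543,.176,.225],167.7)"
```

```text
60.738657619804144
row [-157.2 -107.4   34.3] turn -0.1 | t 3.32 pos [0.4123 0.3145 0.2592] yaw [1.7989e+02 1.1000e-01 1.6764e+02] q6 -45.0 F [-0.5 -1.2 -4.7] open 0.0311
```

Emit:
{"api": "carry_out", "payload": {"commands": [[-25,-17,0,0,0.1],[-50,-34,0,0,0.1],[-75,-51,5,0,0.1],[-100,-68,10,0,0.1],[-125,-85,20,0,0.1],[-150,-102,30,0,0.1],[-157,-107,34,0,0.1],[-157,-107,34,0,0.1],[-157,-107,34,0,0.1]]}}

```text
time_s: 4.07
position: [0.5409, 0.1758, 0.2215]
tool_rot: [-179.9, -0.3, 167.6]
contact_force: [-0.1, -0.2, -4.6]
opening: 0.0311
grip_force: 60.7
```

```bash
python3 -c "
from h import *
go([.543,.176,.225],167.7)
print(wproj(read_state(),[.536,.096,.192]))
im=save('wrist','w2.png')
cv2.imwrite('pics/c3.png',cv2.resize(im[100:380,20:400,::-1],None,fx=2.1,fy=2.1,interpolation=cv2.INTER_CUBIC))"
```

```text
row [-2.   0.6 -3.6] turn -0.1 | t 4.07 pos [0.5409 0.1758 0.2215] yaw [-179.88   -0.34  167.56] q6 -63.9 F [-0.1 -0.2 -4.6] open 0.0311
[181.18373353 255.80422722]
```

View pics/c3.png

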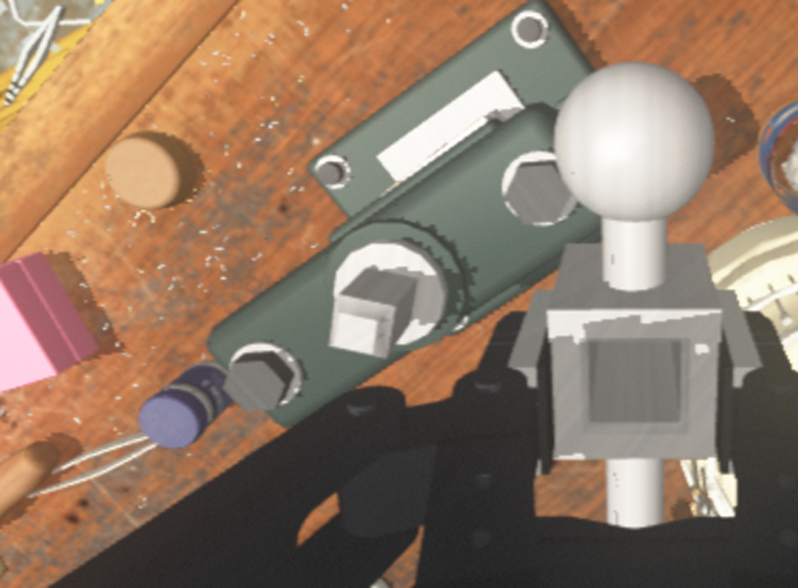

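The wrist view shows the square end of the screw near crop (365,320), that is about pixel (194,252), and the crank held square with its hub at crop (635,385). I'll zoom on the square end for its angle.

```bash
python3 -c "
from h import *
im=cv2.imread('pics/w2.png')
a=cv2.resize(im[205:285,160:250],None,fx=7.2,fy=7.2,interpolation=cv2.INTER_CUBIC)
for i in range(0,90,10): cv2.line(a,(int(i*7.2),0),(int(i*7.2),8),(0,0,255),1);cv2.putText(a,str(160+i),(int(i*7.2),20),0,.4,(0,0,255),1)
for i in range(0,80,10): cv2.line(a,(0,int(i*7.2)),(8,int(i*7.2)),(0,0,255),1);cv2.putText(a,str(205+i),(10,int(i*7.2)+4),0,.4,(0,0,255),1)
cv2.imwrite('pics/c4.png',a)
"
```

```text
(no output)
```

View pics/c4.png

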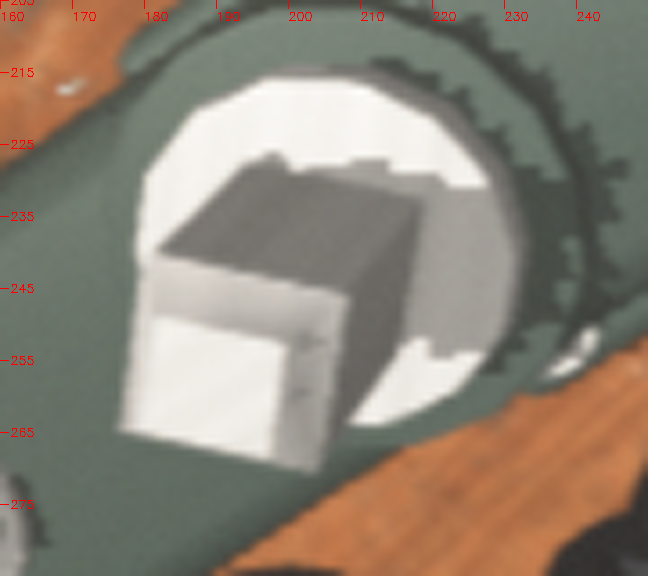

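The zoom gives the taper-base corners (z 0.188) at (181.5,240.1), (208.6,245.7), (204.2,270.6) and (176.7,264.9). The collar circle spans columns 179 to 231.

```bash
python3 -c "
from h import *
s=read_state()
c=np.array([wplane(s,u,.188)[:2] for u in [(181.5,240.1),(208.6,245.7),(204.2,270.6),(176.7,264.9)]])
print(c.mean(0)); 
for i in range(4):
    d=c[(i+1)%4]-c[i]; print(np.round(np.linalg.norm(d)*1e3,1),np.degrees(np.arctan2(d[1],d[0]))%90)
t=np.array([wplane(s,u,.192)[:2] for u in [(160+155/7.2,205+315/7.2),(160+290/7.2,205+345/7.2),(160+270/7.2,205+458/7.2),(160+132/7.2,205+432/7.2)]]);print('top',t.mean(0))
for i in range(4):
    d=t[(i+1)%4]-t[i]; print(np.round(np.linalg.norm(d)*1e3,1),np.degrees(np.arctan2(d[1],d[0]))%90)
# collar left/right/top points at z=.167
P=np.array([wplane(s,u,.167)[:2] for u in [(179,240),(203,215.5),(231.5,240),(226,257),(186,222),(223,223.5)]])
A=np.c_[2*P,np.ones(6)];x=np.linalg.lstsq(A,(P**2).sum(1),rcond=None)[0];print('collar',x[:2],np.sqrt(x[2]+x[0]**2+x[1]**2))
# hub in hand: top face corners, z = tcp-0.0148+0.036
q=np.array([(548,310),(720,310),(716,458),(553,458)])/2.1+[20,100]
h=np.array([wplane(s,u,s['position'][2]-.0148+.036)[:2] for u in q]);print('hub',h.mean(0),s['position'][:2])
for i in range(4):
    d=h[(i+1)%4]-h[i]; print(np.round(np.linalg.norm(d)*1e3,1),np.degrees(np.arctan2(d[1],d[0]))%90)
"
```

```text
[0.53928233 0.10056721]
15.6 64.71653658865127
16.5 63.06423641219366
16.2 64.37390804399763
16.4 60.96060588465966
top [0.53934629 0.10017895]
10.6 63.643221370154045
10.2 62.72756205471832
11.0 65.57901555343786
10.6 60.89079964126094
collar [0.53910809 0.10061423] 0.016896445051659017
hub [0.54078273 0.17709397] [0.54096151 0.17652706]
31.7 77.64627542386427
31.8 78.17521687544998
32.2 77.67626963724548
31.8 77.37345398664141
```

```bash
python3 -c "
from h import *
go([.5393,.0999,.222],153.3)"
```

```text
row [-14.8 -75.2   0.4] turn 14.3 | t 4.12 pos [0.541  0.1765 0.2224] yaw [-179.93   -0.26  167.63] q6 -63.9 F [-0.2 -0.1 -3.3] open 0.0314
```

Emit:
{"api": "carry_out", "payload": {"commands": [[-3,-18,-4,3,0.1],[-8,-40,-4,7,0.1],[-12,-60,-4,11,0.1],[-15,-75,-2,14.3,0.1],[-15,-75,0,14.3,0.1],[-15,-75,0,14.3,0.1],[-15,-75,0,14.3,0.1],[-15,-75,0,14.3,0.1],[-15,-75,0,14.3,0.1]]}}

```text
time_s: 4.87
position: [0.5412, 0.1012, 0.2244]
tool_rot: [180.0, 0.0, 153.5]
contact_force: [0.4, -0.4, -2.6]
opening: 0.0313
grip_force: 60.9
```

```bash
python3 -c "
from h import *
for i in range(3): go([.5393,.0999,.1818],153.3); im=imaging.get_image('wrist')
cv2.imwrite('pics/c5.png',cv2.resize(im[130:330,200:440,::-1],None,fx=3,fy=3,interpolation=cv2.INTER_CUBIC))"
```

```text
row [ 1.2 -2.1 42.6] turn 0.2 | t 4.87 pos [0.5412 0.1012 0.2244] yaw [179.97   0.   153.47] q6 -57.3 F [ 0.4 -0.4 -2.6] open 0.0313
row [ 1.3 -1.9 42.6] turn 0.2 | t 4.92 pos [0.5413 0.101  0.2244] yaw [1.7998e+02 1.0000e-02 1.5346e+02] q6 -57.3 F [-0.   0.7 -4. ] open 0.031
row [ 1.4 -1.8 42.6] turn 0.1 | t 4.97 pos [0.5413 0.1008 0.2244] yaw [179.98   0.   153.44] q6 -57.3 F [-0.3 -0.4 -3.9] open 0.0311
```

View pics/c5.png

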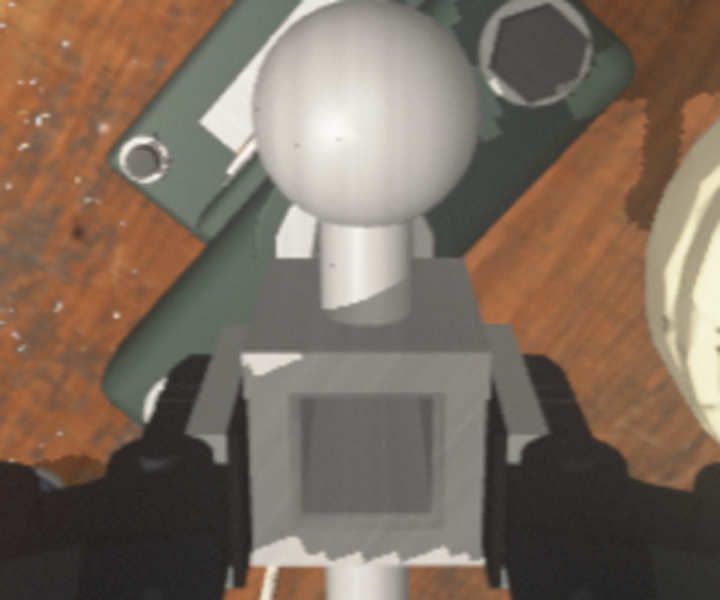

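Emit:
{"api": "carry_out", "payload": {"commands": [[1.3,-1.9,5,0,0.1],[1.3,-1.9,12,0,0.1],[1.3,-1.9,17,0,0.1],[1.3,-1.9,20,0,0.1],[1.3,-1.9,22,0,0.1],[1.3,-1.9,24,0,0.1],[1.3,-1.9,25,0,0.1],[1.3,-1.9,26,0,0.1],[1.3,-1.9,26,0,0.1]]}}

```text
time_s: 5.77
position: [0.5394, 0.0989, 0.1982]
tool_rot: [180.0, 0.0, 153.4]
contact_force: [0.3, 0.3, -3.7]
opening: 0.0313
grip_force: 60.9
```

```bash
python3 -c "
from h import *
go([.5393,.0999,.1818],153.3);print(read_state()['torque'])"
```

```text
row [ 0.5  0.9 16.4] turn 0.1 | t 5.77 pos [0.5394 0.0989 0.1982] yaw [180.     0.   153.35] q6 -57.4 F [ 0.3  0.3 -3.7] open 0.0313
[-0.018256    0.03882712  0.02318188]
```

Emit:
{"api": "carry_out", "payload": {"commands": [[0.3,0.5,2,0,0.1],[0.3,0.5,4,0,0.1],[0.3,0.5,6,0,0.1],[0.3,0.5,8,0,0.1],[0.3,0.5,10,0,0.1],[0.3,0.5,11,0,0.1],[0.3,0.5,12,0,0.1],[0.3,0.5,13,0,0.1],[0.3,0.5,13,0,0.1]]}}

```text
time_s: 6.52
position: [0.5392, 0.0995, 0.1851]
tool_rot: [-180.0, -0.0, 153.4]
contact_force: [0.9, 0.3, -4.3]
opening: 0.031
grip_force: 60.9
```

```bash
python3 -c "
from h import *
go([.5393,.0999,.1818],153.3);print(read_state()['torque'])"
```

```text
row [0.1 0.5 3.3] turn 0.1 | t 6.52 pos [0.5392 0.0995 0.1851] yaw [-1.7999e+02 -2.0000e-02  1.5336e+02] q6 -57.3 F [ 0.9  0.3 -4.3] open 0.031
[-0.01556551 -0.00385324 -0.01880314]
```

Emit:
{"api": "carry_out", "payload": {"commands": [[0,0.3,1,0,0.1],[0,0.3,2,0,0.1],[0,0.3,2.8,0,0.1],[0,0.3,3.2,0,0.1],[0,0.3,3.2,0,0.1]]}}

```text
time_s: 6.93
position: [0.5394, 0.0998, 0.182]
tool_rot: [-180.0, -0.0, 153.4]
contact_force: [-0.0, 0.8, -4.1]
opening: 0.031
grip_force: 60.9
```

Still no contact, so I'll go a little lower until the force changes.

Emit:
{"api": "carry_out", "payload": {"commands": [[0,0,0.5,0,0.1],[0,0,1,0,0.1],[0,0,1.5,0,0.1],[0,0,1.5,0,0.1]]}}

```text
time_s: 7.27
position: [0.5395, 0.0998, 0.1818]
tool_rot: [180.0, 0.0, 153.4]
contact_force: [-3.3, 0.5, 5.0]
opening: 0.0313
grip_force: 62.1
```

Emit:
{"api": "carry_out", "payload": {"commands": [[0,0,-0.5,0,0.3],[0,0,-0.5,0,0.5],[0,0,-0.5,0,0.8],[0,0,-0.5,0,1],[0,0,-0.5,0,1],[0,0,-0.5,0,1],[0,0,-0.5,0,1],[0,0,-25,0,1],[0,0,-60,0,1],[0,0,-97,0,1],[0,0,-97,0,1],[0,0,-97,0,1]]}}

```text
time_s: 8.27
position: [0.5413, 0.1, 0.2804]
tool_rot: [179.8, 0.3, 153.4]
contact_force: [0.4, -0.8, -0.4]
opening: 0.0854
grip_force: 0.0
```

```bash
python3 -c "
from h import *
im=save('wrist','w3.png')
go([.5911,.0745,.2165],153.4)"
```

```text
row [-57.1   0.3  62. ] turn -0.0 | t 8.32 pos [0.5398 0.0998 0.2784] yaw [1.7994e+02 1.0000e-01 1.5336e+02] q6 -57.3 F [ 0.1  0.8 -0.5] open 0.0854
```

View pics/w3.png

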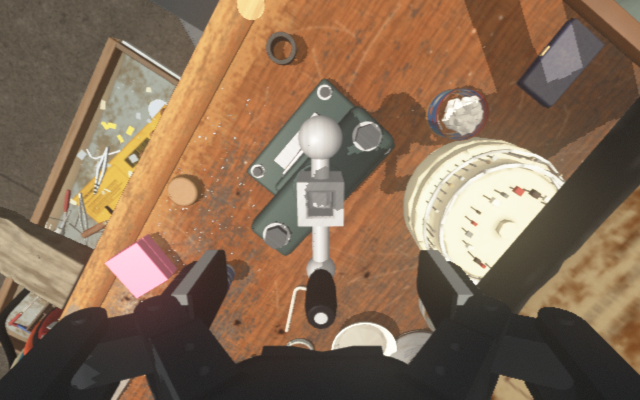

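The picture shows the crank home on the screw with the square visible in the hub hole at (320,200). The handle top is at (320,318), between the open fingers. Next I'll check the handle position and prepare a circle table.

```bash
cat >> h.py <<'E'
def arc(t0,n,step=10,r=58):
    t0=np.radians(t0)
    for k in range(1,n+1):
        t=t0+np.radians(step*k); print([round(r*(np.cos(t0)-np.cos(t)),1),round(-r*(np.sin(t)-np.sin(t0)),1)],end=' ')
    print()
E
python3 -c "
from h import *
s=read_state(); h=wplane(s,(320,318),.2475); print(h, wplane(s,(320,198),.203))
go([.5911,.0745,.2165],153.4)
for t in (0,120,240): arc(t,12)"
```

```text
[0.58832804 0.07482923 0.2475    ] [0.53249881 0.10273046 0.203     ]
row [-57.1   0.3  62. ] turn -0.0 | t 8.32 pos [0.5398 0.0998 0.2784] yaw [1.7994e+02 1.0000e-01 1.5336e+02] q6 -57.3 F [ 0.1  0.8 -0.5] open 0.0854
[np.float64(0.9), np.float64(-10.1)] [np.float64(3.5), np.float64(-19.8)] [np.float64(7.8), np.float64(-29.0)] [np.float64(13.6), np.float64(-37.3)] [np.float64(20.7), np.float64(-44.4)] [np.float64(29.0), np.float64(-50.2)] [np.float64(38.2), np.float64(-54.5)] [np.float64(47.9), np.float64(-57.1)] [np.float64(58.0), np.float64(-58.0)] [np.float64(68.1), np.float64(-57.1)] [np.float64(77.8), np.float64(-54.5)] [np.float64(87.0), np.float64(-50.2)] 
[np.float64(8.3), np.float64(5.8)] [np.float64(15.4), np.float64(12.9)] [np.float64(21.2), np.float64(21.2)] [np.float64(25.5), np.float64(30.4)] [np.float64(28.1), np.float64(40.2)] [np.float64(29.0), np.float64(50.2)] [np.float64(28.1), np.float64(60.3)] [np.float64(25.5), np.float64(70.1)] [np.float64(21.2), np.float64(79.2)] [np.float64(15.4), np.float64(87.5)] [np.float64(8.3), np.float64(94.7)] [np.float64(0.0), np.float64(100.5)] 
[np.float64(-9.2), np.float64(4.3)] [np.float64(-18.9), np.float64(6.9)] [np.float64(-29.0), np.float64(7.8)] [np.float64(-39.1), np.float64(6.9)] [np.float64(-48.8), np.float64(4.3)] [np.float64(-58.0), np.float64(0.0)] [np.float64(-66.3), np.float64(-5.8)] [np.float64(-73.4), np.float64(-12.9)] [np.float64(-79.2), np.float64(-21.2)] [np.float64(-83.5), np.float64(-30.4)] [np.float64(-86.1), np.float64(-40.2)] [np.float64(-87.0), np.float64(-50.2)]
```

Emit:
{"api": "carry_out", "payload": {"commands": [[-25,0,0,0,1],[-50,0,0,0,1],[-57.5,0,0,0,1],[-57.5,0,0,0,1],[-57.5,0,30,0,1],[-57.5,0,55,0,1],[-57.5,0,62,0,1],[-57.5,0,62,0,1],[-57.5,0,62,0,0.6],[-57.5,0,62,0,0.4],[-57.5,0,62,0,0.25],[-57.5,0,62,0,0.25]]}}

```text
time_s: 9.32
position: [0.5916, 0.0742, 0.2172]
tool_rot: [179.9, 0.1, 153.4]
contact_force: [0.4, -0.0, 0.5]
opening: 0.0387
grip_force: 0.0
```

Emit:
{"api": "carry_out", "payload": {"commands": [[0,0,0,0,0.1],[0,0,0,0,0.1],[0,0,0,0,0.1],[0,0,0,0,0.1],[0,0,0,0,0.1]]}}

```text
time_s: 9.73
position: [0.5916, 0.0739, 0.2165]
tool_rot: [179.9, 0.1, 153.4]
contact_force: [0.3, -0.4, 4.8]
opening: 0.0192
grip_force: 58.6
```

```bash
cat >> h.py <<'E'
def st(c=(.5392,.1003)):
    s=read_state(); d=s['position'][:2]-c; a=np.arctan2(d[1],d[0]); f=s['contact_force']
    print('t',round(s['time_s'],2),'r mm',round(np.hypot(*d)*1e3,1),'phi',round(np.degrees(a),1),'Ftan(resist)',round(f[:2]@[-np.sin(a),np.cos(a)],2),'Frad',round(f[:2]@[np.cos(a),np.sin(a)],2),'Fz',round(f[2],1),'z',round(s['position'][2],4),'open',round(s['opening'],4),'grip',round(s['grip_force'],1))
E
python3 -c "
from h import *
st(); save('scene','s1.png')"
```

```text
t 9.73 r mm 58.7 phi -26.7 Ftan(resist) -0.21 Frad 0.39 Fz 4.8 z 0.2165 open 0.0192 grip 58.6
```

Emit:
{"api": "carry_out", "payload": {"commands": [[0.9,-10.1,0,0,0.1],[3.5,-19.8,0,0,0.1],[7.8,-29,0,0,0.1],[13.6,-37.3,0,0,0.1],[20.7,-44.4,0,0,0.1],[29,-50.2,0,0,0.1]]}}

```text
time_s: 10.28
position: [0.5434, 0.0412, 0.2165]
tool_rot: [179.9, 0.2, 153.3]
contact_force: [3.2, 0.1, 4.2]
opening: 0.0195
grip_force: 58.8
```

```bash
python3 -c "
from h import *
st(); arc(60,12)"
```

```text
t 10.28 r mm 59.3 phi -85.9 Ftan(resist) 3.21 Frad 0.09 Fz 4.2 z 0.2165 open 0.0195 grip 58.8
[np.float64(9.2), np.float64(-4.3)] [np.float64(18.9), np.float64(-6.9)] [np.float64(29.0), np.float64(-7.8)] [np.float64(39.1), np.float64(-6.9)] [np.float64(48.8), np.float64(-4.3)] [np.float64(58.0), np.float64(-0.0)] [np.float64(66.3), np.float64(5.8)] [np.float64(73.4), np.float64(12.9)] [np.float64(79.2), np.float64(21.2)] [np.float64(83.5), np.float64(30.4)] [np.float64(86.1), np.float64(40.2)] [np.float64(87.0), np.float64(50.2)]
```

Emit:
{"api": "carry_out", "payload": {"commands": [[9.2,-4.3,0,0,0.1],[18.9,-6.9,0,0,0.1],[29,-7.8,0,0,0.1],[39.1,-6.9,0,0,0.1],[48.8,-4.3,0,0,0.1],[58,0,0,0,0.1],[66.3,5.8,0,0,0.1],[73.4,12.9,0,0,0.1],[79.2,21.2,0,0,0.1],[83.5,30.4,0,0,0.1],[86.1,40.2,0,0,0.1],[87,50.2,0,0,0.1]]}}

```text
time_s: 11.28
position: [0.4857, 0.1243, 0.216]
tool_rot: [-179.8, 0.0, 153.4]
contact_force: [-0.7, -5.2, 6.9]
opening: 0.0194
grip_force: 59.1
```

```bash
python3 -c "
from h import *
st(); arc(180,12); arc(300,12)
a=cv2.imread('pics/s1.png');b=save('scene','s2.png')[:,:,::-1]
for im in(a,b):
    g=cv2.cvtColor(np.ascontiguousarray(im),cv2.COLOR_BGR2GRAY); print(g[165:245,330:334].mean(1).astype(int).tolist())
"
```

```text
t 11.28 r mm 58.7 phi 155.9 Ftan(resist) 5.06 Frad -1.47 Fz 6.9 z 0.216 open 0.0194 grip 59.1
[np.float64(-0.9), np.float64(10.1)] [np.float64(-3.5), np.float64(19.8)] [np.float64(-7.8), np.float64(29.0)] [np.float64(-13.6), np.float64(37.3)] [np.float64(-20.7), np.float64(44.4)] [np.float64(-29.0), np.float64(50.2)] [np.float64(-38.2), np.float64(54.5)] [np.float64(-47.9), np.float64(57.1)] [np.float64(-58.0), np.float64(58.0)] [np.float64(-68.1), np.float64(57.1)] [np.float64(-77.8), np.float64(54.5)] [np.float64(-87.0), np.float64(50.2)] 
[np.float64(-8.3), np.float64(-5.8)] [np.float64(-15.4), np.float64(-12.9)] [np.float64(-21.2), np.float64(-21.2)] [np.float64(-25.5), np.float64(-30.4)] [np.float64(-28.1), np.float64(-40.2)] [np.float64(-29.0), np.float64(-50.2)] [np.float64(-28.1), np.float64(-60.3)] [np.float64(-25.5), np.float64(-70.1)] [np.float64(-21.2), np.float64(-79.2)] [np.float64(-15.4), np.float64(-87.5)] [np.float64(-8.3), np.float64(-94.7)] [np.float64(0.0), np.float64(-100.5)] 
[241, 229, 220, 225, 232, 222, 223, 223, 223, 223, 223, 224, 223, 223, 222, 223, 223, 225, 230, 212, 146, 111, 94, 109, 105, 97, 94, 91, 89, 86, 87, 112, 163, 130, 102, 121, 152, 179, 189, 196, 190, 137, 112, 111, 99, 92, 89, 101, 145, 181, 230, 217, 199, 182, 180, 181, 180, 184, 211, 244, 245, 240, 236, 229, 209, 198, 213, 234, 236, 233, 233, 236, 237, 236, 227, 170, 119, 109, 109, 113]
[240, 224, 217, 221, 229, 223, 220, 220, 220, 220, 220, 220, 221, 221, 221, 222, 222, 223, 227, 203, 139, 108, 92, 106, 105, 95, 91, 89, 87, 85, 85, 109, 160, 127, 97, 91, 96, 120, 157, 191, 197, 202, 197, 141, 110, 110, 97, 91, 89, 99, 140, 166, 226, 214, 195, 179, 177, 178, 194, 241, 245, 238, 234, 226, 206, 195, 210, 231, 233, 231, 231, 235, 235, 234, 225, 165, 117, 107, 107, 110]
```

Emit:
{"api": "carry_out", "payload": {"commands": [[-0.9,10.1,0,0,0.1],[-3.5,19.8,0,0,0.1],[-7.8,29,0,0,0.1],[-13.6,37.3,0,0,0.1],[-20.7,44.4,0,0,0.1],[-29,50.2,0,0,0.1],[-38.2,54.5,0,0,0.1],[-47.9,57.1,0,0,0.1],[-58,58,0,0,0.1],[-68.1,57.1,0,0,0.1],[-77.8,54.5,0,0,0.1],[-87,50.2,0,0,0.1]]}}

```text
time_s: 12.33
position: [0.5866, 0.1328, 0.2163]
tool_rot: [179.9, -0.1, 153.4]
contact_force: [-1.3, 4.3, 7.6]
opening: 0.0197
grip_force: 59.3
```

```bash
python3 -c "
from h import *
st()"
```

```text
t 12.33 r mm 57.5 phi 34.5 Ftan(resist) 4.26 Frad 1.31 Fz 7.6 z 0.2163 open 0.0197 grip 59.3
```

Emit:
{"api": "carry_out", "payload": {"commands": [[-8.3,-5.8,0,0,0.1],[-15.4,-12.9,0,0,0.1],[-21.2,-21.2,0,0,0.1],[-25.5,-30.4,0,0,0.1],[-28.1,-40.2,0,0,0.1],[-29,-50.2,0,0,0.1],[-28.1,-60.3,0,0,0.1],[-25.5,-70.1,0,0,0.1],[-21.2,-79.2,0,0,0.1],[-15.4,-87.5,0,0,0.1],[-8.3,-94.7,0,0,0.1],[0,-100.5,0,0,0.1]]}}

```text
time_s: 13.33
position: [0.5432, 0.0412, 0.2164]
tool_rot: [179.9, 0.2, 153.3]
contact_force: [4.2, 0.0, 4.2]
opening: 0.0192
grip_force: 59.0
```

```bash
python3 -c "
from h import *
st(); arc(60,6);arc(120,6)
b=save('scene','s3.png')
ims=[cv2.cvtColor(cv2.imread(f'pics/s{i}.png'),cv2.COLOR_BGR2GRAY) for i in (1,2,3)]
for g in ims: print(g[195:230,330:334].mean(1).astype(int).tolist())
cv2.imwrite('pics/c6.png',np.hstack([cv2.resize(cv2.imread(f'pics/s{i}.png')[155:250,295:370],None,fx=3.5,fy=3.5,interpolation=cv2.INTER_CUBIC) for i in (1,2,3)]))
"
```

```text
t 13.33 r mm 59.3 phi -86.1 Ftan(resist) 4.2 Frad 0.27 Fz 4.2 z 0.2164 open 0.0192 grip 59.0
[np.float64(9.2), np.float64(-4.3)] [np.float64(18.9), np.float64(-6.9)] [np.float64(29.0), np.float64(-7.8)] [np.float64(39.1), np.float64(-6.9)] [np.float64(48.8), np.float64(-4.3)] [np.float64(58.0), np.float64(-0.0)] 
[np.float64(8.3), np.float64(5.8)] [np.float64(15.4), np.float64(12.9)] [np.float64(21.2), np.float64(21.2)] [np.float64(25.5), np.float64(30.4)] [np.float64(28.1), np.float64(40.2)] [np.float64(29.0), np.float64(50.2)] 
[87, 112, 163, 130, 102, 121, 152, 179, 189, 196, 190, 137, 112, 111, 99, 92, 89, 101, 145, 181, 230, 217, 199, 182, 180, 181, 180, 184, 211, 244, 245, 240, 236, 229, 209]
[85, 109, 160, 127, 97, 91, 96, 120, 157, 191, 197, 202, 197, 141, 110, 110, 97, 91, 89, 99, 140, 166, 226, 214, 195, 179, 177, 178, 194, 241, 245, 238, 234, 226, 206]
[87, 111, 164, 131, 100, 92, 95, 92, 92, 100, 139, 202, 208, 209, 206, 179, 128, 111, 110, 98, 92, 90, 109, 148, 182, 225, 215, 195, 187, 212, 244, 240, 236, 229, 209]
```

View pics/c6.png

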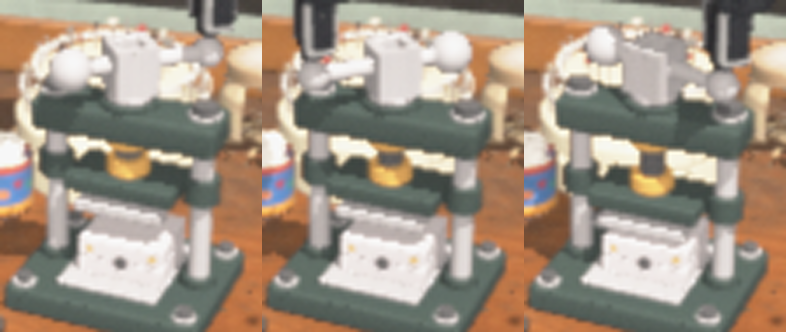

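The crop shows the platen and foot lowering evenly, with the foot now close above the mould and the mould undisturbed. From here I'll use small arcs and watch the tangential force.

Emit:
{"api": "carry_out", "payload": {"commands": [[9.2,-4.3,0,0,0.1],[18.9,-6.9,0,0,0.1],[29,-7.8,0,0,0.1]]}}

```text
time_s: 13.63
position: [0.5135, 0.0467, 0.2164]
tool_rot: [180.0, 0.2, 153.3]
contact_force: [3.8, -0.7, 5.0]
opening: 0.0192
grip_force: 59.2
```

```bash
python3 -c "
from h import *
st(); arc(90,3)"
```

```text
t 13.63 r mm 59.4 phi -115.6 Ftan(resist) 3.7 Frad -0.96 Fz 5.0 z 0.2164 open 0.0192 grip 59.2
[np.float64(10.1), np.float64(0.9)] [np.float64(19.8), np.float64(3.5)] [np.float64(29.0), np.float64(7.8)]
```

Emit:
{"api": "carry_out", "payload": {"commands": [[10.1,0.9,0,0,0.1],[19.8,3.5,0,0,0.1],[29,7.8,0,0,0.1]]}}

```text
time_s: 13.88
position: [0.4904, 0.0666, 0.2163]
tool_rot: [-179.9, 0.2, 153.3]
contact_force: [3.3, -2.8, 6.0]
opening: 0.0195
grip_force: 59.2
```

```bash
cat >> h.py <<'E'
def foot(fn):
    im=save('scene',fn); g=cv2.cvtColor(im,cv2.COLOR_RGB2GRAY)
    print(g[205:230,330:334].mean(1).astype(int).tolist())
E
python3 -c "
from h import *
st(); arc(120,3); arc(150,3); foot('s4.png')"
```

```text
t 13.88 r mm 59.3 phi -145.4 Ftan(resist) 4.18 Frad -1.15 Fz 6.0 z 0.2163 open 0.0195 grip 59.2
[np.float64(8.3), np.float64(5.8)] [np.float64(15.4), np.float64(12.9)] [np.float64(21.2), np.float64(21.2)] 
[np.float64(4.3), np.float64(9.2)] [np.float64(6.9), np.float64(18.9)] [np.float64(7.8), np.float64(29.0)] 
[103, 159, 218, 214, 208, 203, 160, 119, 110, 103, 94, 90, 91, 121, 161, 227, 223, 208, 188, 210, 244, 239, 236, 229, 208]
```

Emit:
{"api": "carry_out", "payload": {"commands": [[8.3,5.8,0,0,0.1],[15.4,12.9,0,0,0.1],[21.2,21.2,0,0,0.1]]}}

```text
time_s: 14.18
position: [0.4804, 0.0949, 0.2162]
tool_rot: [-179.9, 0.1, 153.4]
contact_force: [1.3, -4.0, 6.1]
opening: 0.019
grip_force: 59.2
```

```bash
python3 -c "
from h import *
st(); foot('s5.png')"
```

```text
t 14.18 r mm 59.1 phi -174.7 Ftan(resist) 4.08 Frad -0.92 Fz 6.1 z 0.2162 open 0.019 grip 59.2
[97, 139, 212, 210, 208, 205, 179, 128, 111, 109, 97, 90, 88, 103, 145, 179, 223, 212, 195, 211, 243, 238, 235, 227, 207]
```

Emit:
{"api": "carry_out", "payload": {"commands": [[4.3,9.2,0,0,0.1],[6.9,18.9,0,0,0.1],[7.8,29,0,0,0.1]]}}

```text
time_s: 14.48
position: [0.4856, 0.1241, 0.216]
tool_rot: [-179.8, 0.0, 153.4]
contact_force: [0.0, -4.4, 7.5]
opening: 0.0196
grip_force: 59.4
```

```bash
python3 -c "
from h import *
st(); foot('s6.png'); arc(180,3); arc(210,3)"
```

```text
t 14.48 r mm 58.7 phi 156.0 Ftan(resist) 4.02 Frad -1.82 Fz 7.5 z 0.216 open 0.0196 grip 59.4
[95, 127, 208, 216, 210, 207, 204, 146, 111, 111, 100, 92, 87, 97, 134, 163, 224, 211, 200, 209, 243, 238, 234, 226, 206]
[np.float64(-0.9), np.float64(10.1)] [np.float64(-3.5), np.float64(19.8)] [np.float64(-7.8), np.float64(29.0)] 
[np.float64(-5.8), np.float64(8.3)] [np.float64(-12.9), np.float64(15.4)] [np.float64(-21.2), np.float64(21.2)]
```

Emit:
{"api": "carry_out", "payload": {"commands": [[-0.9,10.1,0,0,0.1],[-3.5,19.8,0,0,0.1],[-7.8,29,0,0,0.1]]}}

```text
time_s: 14.78
position: [0.5045, 0.1469, 0.216]
tool_rot: [-179.7, -0.1, 153.4]
contact_force: [-3.2, -3.9, 10.3]
opening: 0.0192
grip_force: 59.7
```

```bash
python3 -c "
from h import *
st(); foot('s7.png')"
```

```text
t 14.78 r mm 58.1 phi 126.6 Ftan(resist) 4.86 Frad -1.19 Fz 10.3 z 0.216 open 0.0192 grip 59.7
[94, 104, 172, 218, 212, 207, 202, 158, 117, 109, 105, 93, 88, 90, 119, 156, 210, 216, 206, 207, 243, 238, 234, 226, 206]
```

Emit:
{"api": "carry_out", "payload": {"commands": [[-5.8,8.3,0,0,0.1],[-12.9,15.4,0,0,0.1],[-21.2,21.2,0,0,0.1]]}}

```text
time_s: 15.08
position: [0.5326, 0.1574, 0.2161]
tool_rot: [-179.8, -0.2, 153.4]
contact_force: [-5.1, 1.4, 9.9]
opening: 0.0192
grip_force: 59.9
```

```bash
python3 -c "
from h import *
st(); foot('s8.png'); arc(240,3); arc(270,3)"
```

```text
t 15.08 r mm 57.5 phi 96.6 Ftan(resist) 4.91 Frad 1.93 Fz 9.9 z 0.2161 open 0.0192 grip 59.9
[93, 95, 137, 212, 211, 208, 205, 187, 134, 111, 109, 96, 90, 89, 104, 142, 168, 222, 213, 216, 243, 238, 234, 227, 206]
[np.float64(-9.2), np.float64(4.3)] [np.float64(-18.9), np.float64(6.9)] [np.float64(-29.0), np.float64(7.8)] 
[np.float64(-10.1), np.float64(-0.9)] [np.float64(-19.8), np.float64(-3.5)] [np.float64(-29.0), np.float64(-7.8)]
```

Emit:
{"api": "carry_out", "payload": {"commands": [[-9.2,4.3,0,0,0.1],[-18.9,6.9,0,0,0.1],[-29,7.8,0,0,0.1]]}}

```text
time_s: 15.38
position: [0.5624, 0.1527, 0.2162]
tool_rot: [-180.0, -0.3, 153.4]
contact_force: [-4.0, 4.2, 10.2]
opening: 0.019
grip_force: 59.8
```

```bash
python3 -c "
from h import *
st(); foot('s9.png')"
```

```text
t 15.38 r mm 57.3 phi 66.1 Ftan(resist) 5.38 Frad 2.16 Fz 10.2 z 0.2162 open 0.019 grip 59.8
[94, 93, 108, 149, 193, 207, 208, 205, 149, 112, 111, 102, 93, 89, 97, 136, 166, 225, 214, 211, 241, 237, 235, 228, 207]
```

Emit:
{"api": "carry_out", "payload": {"commands": [[-10.1,-0.9,0,0,0.1],[-19.8,-3.5,0,0,0.1],[-29,-7.8,0,0,0.1]]}}

```text
time_s: 15.68
position: [0.5859, 0.1336, 0.2163]
tool_rot: [179.8, -0.2, 153.4]
contact_force: [-0.6, 6.3, 7.4]
opening: 0.0192
grip_force: 59.5
```

```bash
python3 -c "
from h import *
st(); foot('s10.png'); arc(300,3); arc(330,3)"
```

```text
t 15.68 r mm 57.4 phi 35.5 Ftan(resist) 5.43 Frad 3.16 Fz 7.4 z 0.2163 open 0.0192 grip 59.5
[94, 93, 113, 180, 220, 214, 209, 203, 160, 119, 110, 104, 95, 90, 92, 121, 164, 226, 215, 211, 241, 237, 235, 228, 208]
[np.float64(-8.3), np.float64(-5.8)] [np.float64(-15.4), np.float64(-12.9)] [np.float64(-21.2), np.float64(-21.2)] 
[np.float64(-4.3), np.float64(-9.2)] [np.float64(-6.9), np.float64(-18.9)] [np.float64(-7.8), np.float64(-29.0)]
```

Emit:
{"api": "carry_out", "payload": {"commands": [[-8.3,-5.8,0,0,0.1],[-15.4,-12.9,0,0,0.1],[-21.2,-21.2,0,0,0.1]]}}

```text
time_s: 15.98
position: [0.5968, 0.1054, 0.2164]
tool_rot: [179.7, -0.1, 153.4]
contact_force: [1.9, 7.7, 6.1]
opening: 0.0197
grip_force: 59.3
```

```bash
python3 -c "
from h import *
st(); foot('s11.png'); arc(330,3)
# vertical shift of platen and foot against s5 by edge crossings, columns 322..342
th=[420,480,510,540,570,600,630,660,690]
def cross(p,a,b,lv):
    for i in range(a,b):
        if (p[i]-lv)*(p[i+1]-lv)<=0 and p[i]!=p[i+1]: return i+(lv-p[i])/(p[i+1]-p[i])
for t,k in zip(th,range(3,12)):
    g=cv2.cvtColor(cv2.imread(f'pics/s{k}.png'),cv2.COLOR_BGR2GRAY).astype(float)
    o=[]
    for c in (320,324,328,332,336,340):
        p=g[:,c:c+4].mean(1); a=cross(p,214,226,125)
        i=int(np.argmax(p[215:224]))+215; f=cross(p,int(a or 217)+1,225,200)
        o.append((round(a or 0,2),round(f or 0,2)))
    print(t,o)
"
```

```text
t 15.98 r mm 57.8 phi 5.1 Ftan(resist) 7.51 Frad 2.57 Fz 6.1 z 0.2164 open 0.0197 grip 59.3
[95, 93, 104, 155, 216, 209, 209, 207, 191, 135, 111, 111, 99, 91, 90, 107, 160, 226, 216, 213, 241, 238, 235, 231, 209]
[np.float64(-4.3), np.float64(-9.2)] [np.float64(-6.9), np.float64(-18.9)] [np.float64(-7.8), np.float64(-29.0)] 
420 [(np.float64(215.31), np.float64(217.09)), (np.float64(216.07), np.float64(217.93)), (np.float64(216.9), np.float64(218.74)), (np.float64(217.76), np.float64(219.55)), (np.float64(218.65), np.float64(220.55)), (np.float64(219.34), np.float64(222.48))]
480 [(np.float64(215.9), np.float64(217.59)), (np.float64(216.82), np.float64(218.52)), (np.float64(217.64), np.float64(219.38)), (np.float64(218.48), np.float64(220.08)), (np.float64(219.3), np.float64(221.08)), (np.float64(219.87), np.float64(222.68))]
510 [(np.float64(216.35), np.float64(218.45)), (np.float64(217.21), np.float64(219.1)), (np.float64(218.08), np.float64(219.77)), (np.float64(218.86), np.float64(220.77)), (np.float64(219.73), np.float64(221.58)), (np.float64(220.39), np.float64(223.01))]
540 [(
[... 794 characters left out ...]
t64(219.48)), (np.float64(218.47), np.float64(220.14)), (np.float64(219.33), np.float64(221.12)), (np.float64(220.22), np.float64(221.78)), (np.float64(221.13), np.float64(222.59)), (np.float64(221.62), np.float64(224.11))]
660 [(np.float64(217.98), np.float64(219.49)), (np.float64(218.69), np.float64(220.19)), (np.float64(219.58), np.float64(221.14)), (np.float64(220.42), np.float64(221.79)), (np.float64(221.34), np.float64(222.61)), (np.float64(221.93), 0)]
690 [(np.float64(218.15), np.float64(219.5)), (np.float64(219.0), np.float64(220.23)), (np.float64(214.21), np.float64(221.22)), (np.float64(214.12), np.float64(221.83)), (np.float64(221.5), np.float64(222.63)), (np.float64(222.28), 0)]
```

The foot has been stationary on the mould since about 600°, and the platen has gone on for about another 90°. The force has risen from 4.2 to 7.5 N. Both point to a squeeze of about 3 mm, so I'll release and retreat upward.

Emit:
{"api": "carry_out", "payload": {"commands": [[0,0,0,0,0.3],[0,0,0,0,0.5],[0,0,0,0,0.8],[0,0,0,0,1],[0,0,0,0,1],[0,0,0,0,1],[0,0,-10,0,1],[0,0,-40,0,1],[0,0,-75,0,1],[0,0,-90,0,1],[0,0,-90,0,1],[0,0,-90,0,1]]}}

```text
time_s: 17.03
position: [0.5974, 0.1034, 0.3074]
tool_rot: [179.9, 0.2, 153.4]
contact_force: [-0.1, 0.1, -0.2]
opening: 0.0854
grip_force: 0.0
```

```bash
python3 -c "
from h import *
s=read_state();print(s['position'],s['contact_force']); foot('s12.png')
a=cv2.imread('pics/s11.png');b=cv2.imread('pics/s12.png')
print(cv2.absdiff(a,b)[190:250,300:370].max(2).max(1).tolist())
im=save('wrist','w4.png'); h=cv2.cvtColor(im,cv2.COLOR_RGB2HSV); s=read_state()
for n,X in (('hubtop',[.5392,.1003,.203]),('handletop',[.5970,.1054,.2475])): print(n,wproj(s,X))
# handle pin top: white spot inside the black barrel
u=wproj(s,[.5970,.1054,.2475]).astype(int); print(h[u[1]-12:u[1]+13:3,u[0]-12:u[0]+13:3,2])
"
```

```text
[0.59743217 0.10342882 0.3074393 ] [-0.1469841   0.07209103 -0.20170663]
[95, 93, 105, 146, 214, 208, 208, 207, 190, 136, 111, 111, 99, 91, 90, 104, 160, 225, 215, 212, 241, 237, 235, 230, 209]
[4, 5, 7, 4, 3, 4, 4, 4, 4, 4, 4, 4, 6, 59, 39, 17, 16, 15, 28, 4, 3, 15, 17, 11, 18, 5, 3, 3, 11, 4, 10, 11, 19, 22, 7, 3, 3, 3, 4, 3, 4, 4, 3, 3, 3, 3, 4, 4, 5, 3, 3, 4, 4, 5, 3, 3, 4, 4, 3, 4]
hubtop [282.57523915 133.13896342]
handletop [324.85118073 218.20904125]
[[ 56  58  60  57  60  59  58  59  56]
 [ 57  58  58  62  86  73  57  58  57]
 [ 56  57  64 155 159 155 105  60  58]
 [ 60  58  90 157 157 155 147  58  57]
 [ 85  59  73 155 159 156 113  58  58]
 [150  59  58  82 139 103  58  59 103]
 [188 152  67  65  65  65  64  94 160]
 [187 172 170 155 101 118 150 161 157]
 [178 159 170 169 159 165 172 165 157]]
```

```bash
python3 -c "
from h import *
print(order.hand_in())"
```

```text
the job is handed in; nothing more can be done
None
```

I fitted the crank fully onto the screw and wound it about 690° clockwise. By camera and handle force that leaves the springs squeezed about 3 mm of 6; I then released the crank, left it on the screw and handed the job in at about 17 s (no verdict was returned).

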